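Clip the cabinet key back onto its eye

ROBOT

A 6-joint arm with a two-finger parallel gripper is mounted at the origin on the work surface; the furniture and walls round the work are solid. World frame = base frame: x ahead of the robot, y to its left, z up, the work surface at z = 0. Lengths are in m, angles in rad, forces in N, time in s.
With the tool pointing down it reaches from about 0.3 to 0.775 m from the base axis. Payload 14.6 kg.
Tool frame: the origin (TCP) lies midway between the tips of the shut fingers; the grasp point (between the pads) lies 19 mm behind it (grasp_offset is the distance from the TCP to the grasp point, in m); z points along the fingers, y is the line along which they close (so a half turn about z gives the same grasp; the last joint's range is limited). The gripper opens to 94 mm and grips with 3 to 60 N. Pads are 16 mm wide; open, the fingers measure 119 mm over their backs; the gripper's body (75 mm by 177 mm) begins 78 mm behind the grasp point.
Start: joints at [-1.313, 0.3, 1.521, -0, 1.321, -0.067], TCP at [0.176, -0.521, 0.205] pointing down, gripper open.
Joint ranges: [-3.03, 3.03], [-0.79, 2.21], [0.23, 2.52], [-1.04, 4.18], [0, 3.07], [-2.55, 2.55]. Speed limits (rad/s): [2.22, 2.22, 2.57, 3.14, 3.14, 3.14].

INTERFACE

Orientations are given as [roll, pitch, yaw] about the fixed x, y, z axes, in that order (R = Rz(yaw) Ry(pitch) Rx(roll)).
In Python, from station import * gives the robot as it stands. The module is installed in compiled form; this text tells all that it offers.
- The arm moves only by the tool send_rows, never from a script. Its argument "rows" is a list of rows, each an object of numbers: "dx", "dy", "dz": the shift along the tool's x, y, z in mm; "roll": the turn about the tool's z in degrees; "jaw": the closure, from -1 (fully open) to 1 (shut). In form: [{"dx": .., "dy": .., "dz": .., "roll": .., "jaw": ..}, ...]. A call has 1 to 12 rows; each row shifts and turns the commanded pose from where the row before left it, along the tool's axes as they then stand; what a row does not reach is not made up. A row lasts 1/12 s, in which the tool goes at most 41.7 mm and 7.16 degrees, less where a joint would pass 70% of its speed; a pose out of reach is approached as far as the arm can. A call is refused whole if a number of a shift passes 41.7 or a number of a turn 7.16, either way. A call with a gripper value outside its range is refused whole. The fingers move at their own pace and stop on an object; "force" is the grip in N (left out, the last holds). Time passes only in rows, so rows that do not move let the fingers close. It gives the time, the measured TCP pose, the force, the opening and the grip force at its end, in the units of the state.
- get_obs(): the state, without advancing time (a new reading comes with each control period).
- camera(name): name is "side" or "top"; returns a dict with "frame" (480x640x3 uint8, red, green, blue), "z_map" (480x640 float32, m along the optical axis (not along the pixel's ray), 0 where there is no reading), "camera_matrix" (3x3 intrinsics, pixels), "D" ([k1, k2, p1, p2, k3] as OpenCV has them; the pictures are not rectified), "rvec" (rotation vector, rad) and "tvec" (3), from world to camera coordinates, as OpenCV has them. Camera axes: x right, y down, z forward; pixel columns grow to the right and rows downward; lengths in m; the calibration is good to about 2 mm. A picture is of the moment at which its call begins.
- hand_in(): hands the job in; it is judged then, once.
The state is a dict: "time_s": time; "qpos": joint angles; "joint_vel": joint speeds; "tau": joint torques, N m; "ee_pos": TCP position; "eef_rot": TCP orientation; "force": force on the tool from outside, world axes, zero at the start; "moment": the same for the moment, N m; "grip_width": finger opening in m; "grip_force": force on a finger pad.
Only numpy, scipy, OpenCV 4.12 (cv2) and the standard library are available. Lean on these libraries where they do the work, as an engineer would, in place of code of your own. Each camera call takes 0.05 s, during which the arm holds its last target. There are 200 camera calls.

TASK

Put the cabinet key back on its stand: press the sprung gate of its snap hook against the front of the eye so that the eye's bar goes into the hook, then draw the key back by its handle until the gate has snapped shut and the bar lies in the hook's bow, and hold a firm pull of about 10 N on it for half a second to be sure that it holds. Then let go, so that the key hangs down from the eye. Keep every push and pull on the eye under 15 N, and leave the tape roll and the pliers where they are.

Things in the scene. Friction and masses are not known exactly. Their poses are not given: they have to be found in the camera images.
- key_grip (a point): centre of the cabinet key's handle, an aluminium block 44 mm long (x), 20 wide (y), 18 thick (z), at first flat on the bench, centre 9 mm up; key about 0.14 kg. x points along the key to its snap hook, y to the hook's gate side, z up. Behind (-x) a round steel stem ends at 54 mm. The hook (8 mm round steel bar, in the plane z = 0 of this frame) lies from x = 30 to 96 mm.
- hook_bow (a point): centre of the bar at the far end of the hook's round bow, at x = 92 mm, y = 0 in the handle's frame; same axes. From the bow the closed spine runs back at y = -17 mm to the neck, which is on the axis at x = 30 to 37 mm. Clear width inside the hook 26 mm
- hook_nose (a point): centre of the end of the hook's nose, on the gate side, at x = 79.5 mm, y = 17 mm in the handle's frame (its rounded tip reaches back to x = 75 mm); same axes. The gate spans the gap from here back to its pivot at x = 44 mm, y = 16 mm
- gate (a joint): angle of the sprung gate, a 7 mm bar 28 mm long from pivot to free end at the nose: 0 shut, grows as it swings in, at most 0.95 rad. The spring shuts it (1 to 3 N near the free end). A bar pressed in square to the gate 8 to 12 mm short of the nose's tip swings it about 0.7 rad; once inside the nose it must move on to the bow for the gate to get past it and snap shut
- eye_bar (a point): middle of the eye's front bar, where the bar is upright, 205 mm above the bench. The eye is a ring of 8 mm steel bar, 32 mm inside, 48 mm outside, in an upright plane, on a shank on the front of an upright 30 x 30 mm aluminium profile (250 mm tall, 110 mm square foot, fixed). Axes are the stand's: x from the front bar back to the profile's face (53 mm on), y to its left, z up
- eye_centre (a point): centre of the eye's opening, 20 mm behind eye_bar along the stand's x; same axes. A key let go level at the eye drops and swings widely for about a second, then sways
- tape_roll: loose black tape roll, 63 mm across, 19 mm high, lying flat; origin at the centre of its underside; bystander
- pliers: loose small pliers with blue handles, 141 x 52 x 12 mm, lying flat; origin at the centre of the underside; bystander
Mind the look-alikes: they are no part of the job. Of the things like the part that bears key_grip, leave any that is green; of the rest the larger one is meant.

How it is judged:
On the way, in this order (a step that is already met when the one before it is completed fails the run):
1. the eye's front bar presses the gate inward (value of joint gate above 0.35 rad and distance between eye_bar and hook_bow below 0.06 m and contact force between gate and stand above 0.3 N), for 0.02 s.
2. with the gate shut behind the bar, the hook's bow is held against the eye with at least 7 N (value of joint gate below 0.08 rad and contact force between key and stand above 7 N and ((x of eye_bar in the frame of hook_bow between -0.018 and -0.004 m and y of eye_bar in the frame of hook_bow between -0.014 and 0.014 m and z of eye_bar in the frame of hook_bow between -0.016 and 0.016 m) or distance between hook_bow and eye_centre below 0.016 m)), for 0.3 s.
At the end, for the whole second after the job is handed in: the hook's bow passes through the eye (its bar within 20 mm of the eye's centre), the gate is shut (under 0.08 rad), and the key hangs with its handle at least 60 mm below the eye's centre; it may still sway (under 0.6 m/s) (distance between hook_bow and eye_centre below 0.02 m and value of joint gate below 0.08 rad and z of key_grip in the frame of eye_centre below -0.06 m and linear speed of key below 0.6 m/s); the robot touches nothing.
It fails at once if the eye is loaded with more than 15 N (contact force between key and stand above 15 N).
It fails at once if the tape roll is moved by more than 20 mm (distance of tape_roll from where it was at the start of the episode above 0.02 m).
It fails at once if the pliers are moved by more than 20 mm (distance of pliers from where it was at the start of the episode above 0.02 m).
It also fails if it takes over 58 s, if anything falls off the work surface, if the arm or the gripper's body presses on something with over 40 N, if the wrist force passes 120 N, or if a joint passes its speed limit or range.

## Working session

There is one attempt and no reset: what is moved stays moved. The work goes in short steps, Python scripts to look and compute and a tool call to move; the robot and the scene stay as the last step left them, time stands still between calls to the robot, and variables do not carry over. Pictures are saved under pics/ and viewed, at most 10 in all, crops included, and the job is handed in when it is done.

Besides the shell and the picture viewer there is one more tool, called after ">>>" as name([rows], argument=value, ...), one row to a line, values as JSON. send_rows: Moves the arm, as the interface text tells. Its arguments: {"type":"object","properties":{"rows":{"type":"array"},"force":{"type":"number"}},"required":["rows"]}

```bash
mkdir -p pics; cat > h.py <<'E'
from station import *
import numpy as np, cv2, pickle
def grab(n):
    c=camera(n); pickle.dump(c,open(f'/tmp/{n}.pkl','wb')); return c
def load(n): return pickle.load(open(f'/tmp/{n}.pkl','rb'))
def ext(c):
    R,_=cv2.Rodrigues(np.array(c['rvec'],float)); return R,np.array(c['tvec'],float).reshape(3)
def ray(c,u,v):
    R,t=ext(c); p=cv2.undistortPoints(np.array([[[u,v]]],float),np.array(c['camera_matrix']),np.array(c['D'],float))[0,0]
    return -R.T@t, R.T@np.array([p[0],p[1],1.])
def onz(c,u,v,z):
    o,d=ray(c,u,v); return o+d*(z-o[2])/d[2]
def dep(c,u,v):
    o,d=ray(c,u,v); return o+d*c['z_map'][int(round(v)),int(round(u))]
def proj(c,P):
    return cv2.projectPoints(np.array(P,float).reshape(-1,1,3),np.array(c['rvec'],float),np.array(c['tvec'],float),np.array(c['camera_matrix']),np.array(c['D'],float))[0][:,0]
E
python3 - <<'E'
from h import *
for n in('top','side'):
    c=grab(n); cv2.imwrite(f'pics/{n}0.png',c['frame'][:,:,::-1]); R,t=ext(c); print(n,-R.T@t,R[2],c['camera_matrix'][0][0])
print(get_obs())
E
```

```text
top [0.40407337 0.087841   1.25932272] [ 0.05286365  0.00671257 -0.99857918] 558.2597544794899
side [1.11946742 0.27666513 0.79368124] [-0.69090348 -0.17922857 -0.70037811] 515.5242254580565
{'time_s': 0.1, 'qpos': array([-1.31260197e+00,  3.00404095e-01,  1.52151754e+00, -5.94080986e-06,
        1.32067916e+00, -6.66544152e-02]), 'joint_vel': array([-0.00116918, -0.00036386, -0.00402388,  0.00091156,  0.00027782,
       -0.00017322]), 'tau': array([ 2.20751237e-03, -5.32642043e+01, -3.53285193e+01,  7.09188008e-02,
        2.34881375e-02, -5.63643903e-05]), 'ee_pos': array([ 0.17544957, -0.52102272,  0.20494996]), 'eef_rot': array([-3.14058637e+00, -6.14057394e-05,  3.24850216e-01]), 'force': array([-0.32373128, -0.59065861,  0.35928713]), 'moment': array([-0.0172398 , -0.02554706, -0.00141751]), 'grip_force': 0.0, 'grip_width': 0.09405650819857142}
```

View pics/top0.png

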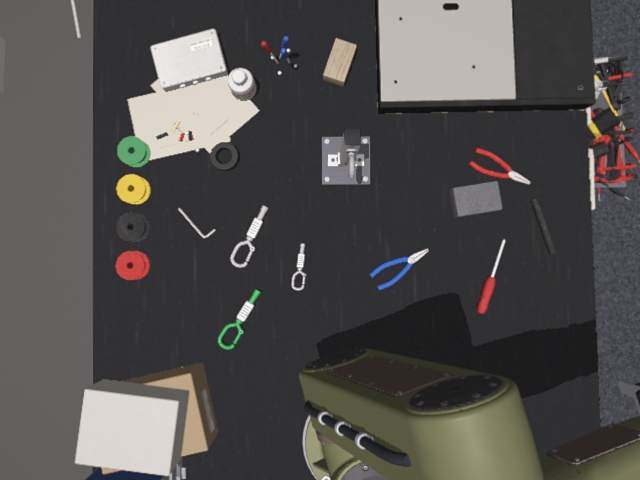

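View pics/side0.png

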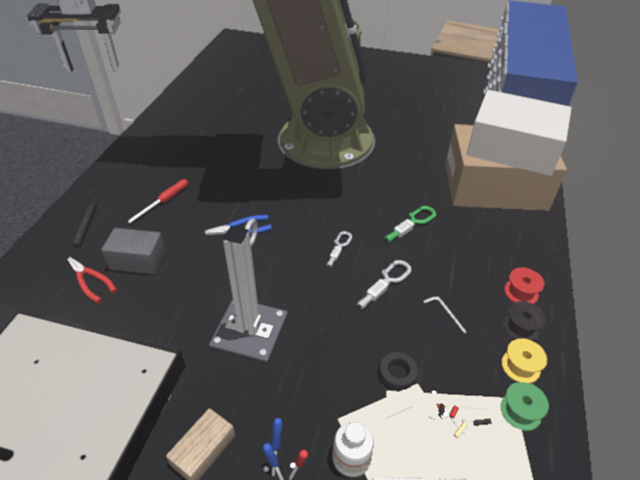

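Candidates: the large silver key at top (250,235), the small silver key at (300,268) and the green key at (240,320). I choose the large silver one at (250,235). Tape roll is at (223,156), blue pliers at (400,268), stand at (346,160). Next I check it in a close crop.

```bash
python3 - <<'E'
from h import *
t=load('top')['frame'];s=load('side')['frame']
a=cv2.resize(t[195:275,220:280],None,fx=6.6,fy=6.6,interpolation=cv2.INTER_CUBIC)[:528,:396]
b=cv2.resize(t[125:191,315:381],None,fx=6,fy=6,interpolation=cv2.INTER_CUBIC)
cv2.imwrite('pics/c1.png',np.hstack([a,np.vstack([b,np.zeros((132,396,3),np.uint8)])])[:,:,::-1])
d=cv2.resize(s[215:365,205:295],None,fx=4,fy=4,interpolation=cv2.INTER_CUBIC)
e=cv2.resize(s[250:320,345:425],None,fx=5,fy=5,interpolation=cv2.INTER_CUBIC)
o=np.zeros((600,770,3),np.uint8);o[:,:360]=d;o[:350,370:]=e
cv2.imwrite('pics/c2.png',o[:,:,::-1])
E
```

```text
(no output)
```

View pics/c1.png

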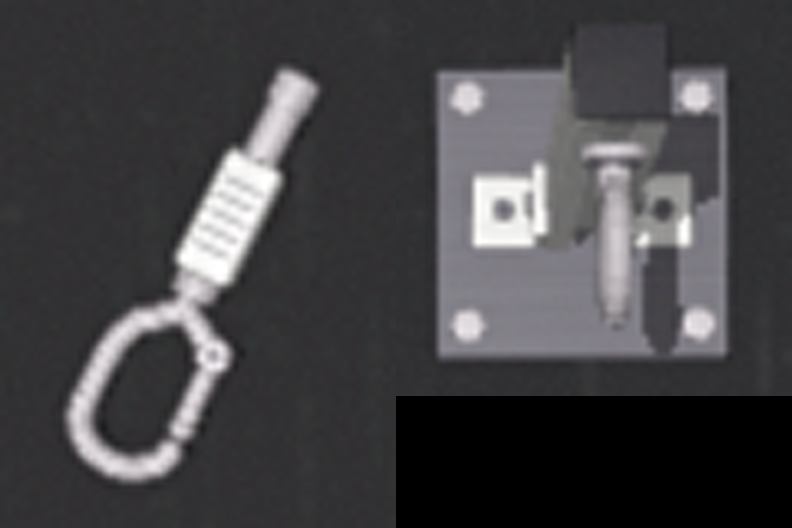

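View pics/c2.png

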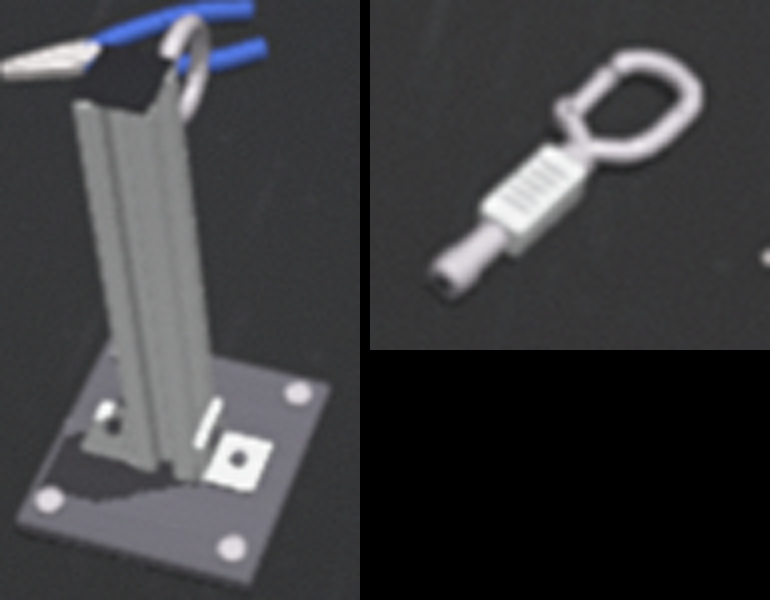

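The crops show the large silver key with its handle at about (254,228) in top. The hook points down-left and the gate is on its right (-y) side. The eye's front end is at top pixel about (350,179), and the ring faces the robot.

```bash
python3 - <<'E'
from h import *
c=load('top');f=lambda p:(220+(p[0]+.5)/6.6-.5,195+(p[1]+.5)/6.6-.5)
g=lambda p:(315+(p[0]-396+.5)/6-.5,125+(p[1]+.5)/6-.5)
P={}
for n,p,z in[('tl',(228,148),.018),('tr',(284,178),.018),('bl',(176,258),.018),('br',(230,290),.018),('stem',(300,79),.009),('neck',(190,290),.009),('nose',(175,452),.009),('piv',(213,355),.009)]:
    P[n]=onz(c,*f(p),z);print(n,P[n].round(4))
m=(P['tl']+P['tr']+P['bl']+P['br'])/4;print('grip',m)
for a,b in(('tl','bl'),('tr','br'),('stem','neck')): d=P[b]-P[a];print(np.degrees(np.arctan2(d[1],d[0])),np.linalg.norm(d))
# segment: bright
s=c['frame'][195:275,220:280].astype(int);mk=(s.min(2)>110)
mx=mk.nonzero();q=np.array([onz(c,220+u,195+v,.009)[:2] for v,u in zip(*mx)])
th=np.radians(np.arange(-180,0,.5))
best=[]
for n,p,z in[('front',(616,325),.205),('eyeback',(614,155),.205),('f1',(437,70),.005),('f2',(727,70),.005),('f3',(727,356),.005),('f4',(437,356),.005),('t1',(577,24),.25),('t2',(667,24),.25),('t3',(577,118),.25),('t4',(667,118),.25)]:
    P[n]=onz(c,*g(p),z);print(n,P[n].round(4))
print('front depth',[dep(c,*g(p)).round(4) for p in((616,318),(614,290),(614,240),(614,185))])
r=cv2.minAreaRect(q[:,:2].astype(np.float32)*1000);print(r,len(q))
E
```

```text
tl [0.5023 0.226  0.018 ]
tr [0.4918 0.2072 0.018 ]
bl [0.4654 0.2441 0.018 ]
br [0.4542 0.226  0.018 ]
stem [0.5261 0.2022 0.009 ]
neck [0.4549 0.2406 0.009 ]
nose [0.4    0.2464 0.009 ]
piv [0.4326 0.2331 0.009 ]
grip [0.47842012 0.22582969 0.018     ]
153.91078311623468 0.041086638680644126
153.4271457504762 0.04195755067504354
151.6499656821059 0.08096538192080042
front [0.5568 0.0196 0.205 ]
eyeback [0.6112 0.019  0.205 ]
f1 [0.6843 0.0721 0.005 ]
f2 [ 0.6821 -0.0375  0.005 ]
f3 [ 0.5732 -0.0349  0.005 ]
f4 [0.5753 0.0743 0.005 ]
t1 [0.6428 0.0323 0.25  ]
t2 [0.6423 0.0049 0.25  ]
t3 [0.6139 0.0329 0.25  ]
t4 [0.6134 0.0056 0.25  ]
front depth [array([0.5579, 0.02  , 0.2129]), array([0.5653, 0.0211, 0.2222]), array([0.5796, 0.0212, 0.2304]), array([0.5988, 0.0202, 0.2199])]
((459.23236083984375, 234.4625244140625), (41.58330154418945, 150.0904998779297), 59.37253189086914) 529
```

>>> send_rows([
  {"dx": 22,"dy": -25.5,"jaw": -1},
  {"dx": 22,"dy": -25.5},
  {"dx": 22,"dy": -25.5},
  {"dx": 22,"dy": -25.5},
  {"dx": 22,"dy": -25.5},
  {"dx": 22,"dy": -25.5},
  {"dx": 22,"dy": -25.5},
  {"dx": 22,"dy": -25.5},
  {"dx": 22,"dy": -25.5},
  {"dx": 22,"dy": -25.5},
  {"dx": 22,"dy": -25.5},
  {"dx": 22,"dy": -25.5},
], force=60)

```text
invalid input at $.rows[0]: expected keys dx, dy, dz, roll, jaw
```

>>> send_rows([
  {"dx": 22,"dy": -25.5,"jaw": -1},
  {"dx": 22,"dy": -25.5},
  {"dx": 22,"dy": -25.5},
  {"dx": 22,"dy": -25.5},
  {"dx": 22,"dy": -25.5},
  {"dx": 22,"dy": -25.5},
  {"dx": 22,"dy": -25.5},
  {"dx": 22,"dy": -25.5},
  {"dx": 22,"dy": -25.5},
  {"dx": 22,"dy": -25.5},
  {"dx": 22,"dy": -25.5},
  {"dx": 22,"dy": -25.5},
])

```text
invalid input at $.rows[0]: expected keys dx, dy, dz, roll, jaw
```

>>> send_rows([
  {"roll": 6.6},
  {"roll": 6.6},
  {"roll": 6.6},
  {"roll": 6.6},
  {"roll": 6.6},
  {"roll": 6.6},
  {"roll": 6.5},
  {"dz": 0},
  {"dz": 0},
])

```text
invalid input at $.rows[0]: expected keys dx, dy, dz, roll, jaw
```

>>> send_rows([
  {"dx": 22,"dy": -25.5,"dz": 0,"roll": 0,"jaw": -1},
  {"dx": 22,"dy": -25.5,"dz": 0,"roll": 0,"jaw": -1},
  {"dx": 22,"dy": -25.5,"dz": 0,"roll": 0,"jaw": -1},
  {"dx": 22,"dy": -25.5,"dz": 0,"roll": 0,"jaw": -1},
  {"dx": 22,"dy": -25.5,"dz": 0,"roll": 0,"jaw": -1},
  {"dx": 22,"dy": -25.5,"dz": 0,"roll": 0,"jaw": -1},
  {"dx": 22,"dy": -25.5,"dz": 0,"roll": 0,"jaw": -1},
  {"dx": 22,"dy": -25.5,"dz": 0,"roll": 0,"jaw": -1},
  {"dx": 22,"dy": -25.5,"dz": 0,"roll": 0,"jaw": -1},
  {"dx": 22,"dy": -25.5,"dz": 0,"roll": 0,"jaw": -1},
  {"dx": 22,"dy": -25.5,"dz": 0,"roll": 0,"jaw": -1},
  {"dx": 22,"dy": -25.5,"dz": 0,"roll": 0,"jaw": -1},
], force=60)

```text
time_s: 1.1
ee_pos: [0.3282, -0.1454, 0.2054]
eef_rot: [3.142, -0.0, 0.324]
force: [-0.3, -0.3, -0.3]
grip_width: 0.0939
grip_force: 0.0
```

>>> send_rows([
  {"dx": 22,"dy": -25.5,"dz": 0,"roll": 0,"jaw": -1},
  {"dx": 22,"dy": -25.5,"dz": 0,"roll": 0,"jaw": -1},
  {"dx": 22,"dy": -25.5,"dz": 0,"roll": 0,"jaw": -1},
  {"dx": 22,"dy": -25.5,"dz": 0,"roll": 0,"jaw": -1},
  {"dx": 22,"dy": -25.5,"dz": 0,"roll": 0,"jaw": -1},
  {"dx": 22,"dy": -25.5,"dz": 0,"roll": 0,"jaw": -1},
  {"dx": 22,"dy": -25.5,"dz": 0,"roll": 0,"jaw": -1},
  {"dx": 22,"dy": -25.5,"dz": 0,"roll": 0,"jaw": -1},
  {"dx": 22,"dy": -25.5,"dz": 0,"roll": 0,"jaw": -1},
  {"dx": 22,"dy": -25.5,"dz": 0,"roll": 0,"jaw": -1},
  {"dx": 22,"dy": -25.5,"dz": 0,"roll": 0,"jaw": -1},
  {"dx": 22,"dy": -25.5,"dz": 0,"roll": 0,"jaw": -1},
])

```text
time_s: 2.1
ee_pos: [0.4808, 0.229, 0.2051]
eef_rot: [3.142, 0.001, 0.325]
force: [0.4, -1.0, 0.1]
grip_width: 0.0936
grip_force: 0.0
```

>>> send_rows([
  {"dx": 0,"dy": 0,"dz": 0,"roll": 6.6,"jaw": -1},
  {"dx": 0,"dy": 0,"dz": 0,"roll": 6.6,"jaw": -1},
  {"dx": 0,"dy": 0,"dz": 0,"roll": 6.6,"jaw": -1},
  {"dx": 0,"dy": 0,"dz": 0,"roll": 6.6,"jaw": -1},
  {"dx": 0,"dy": 0,"dz": 0,"roll": 6.6,"jaw": -1},
  {"dx": 0,"dy": 0,"dz": 0,"roll": 6.6,"jaw": -1},
  {"dx": 0,"dy": 0,"dz": 0,"roll": 6.5,"jaw": -1},
  {"dx": 0,"dy": 0,"dz": 0,"roll": 0,"jaw": -1},
  {"dx": 0,"dy": 0,"dz": 0,"roll": 0,"jaw": -1},
])

```text
time_s: 2.85
ee_pos: [0.4805, 0.2272, 0.2052]
eef_rot: [3.141, 0.0, -0.476]
force: [-0.5, 0.0, -0.2]
grip_width: 0.094
grip_force: 0.0
```

>>> send_rows([
  {"dx": -1.2,"dy": 2.2,"dz": 28,"roll": 0,"jaw": -1},
  {"dx": 0,"dy": 0,"dz": 28,"roll": 0,"jaw": -1},
  {"dx": 0,"dy": 0,"dz": 28,"roll": 0,"jaw": -1},
  {"dx": 0,"dy": 0,"dz": 28,"roll": 0,"jaw": -1},
  {"dx": 0,"dy": 0,"dz": 28,"roll": 0,"jaw": -1},
  {"dx": 0,"dy": 0,"dz": 28,"roll": 0,"jaw": -1},
  {"dx": 0,"dy": 0,"dz": 11,"roll": 0,"jaw": -1},
  {"dx": 0,"dy": 0,"dz": 11,"roll": 0,"jaw": -1},
  {"dx": 0,"dy": 0,"dz": 11,"roll": 0,"jaw": -1},
  {"dx": 0,"dy": 0,"dz": 0,"roll": 0,"jaw": -1},
  {"dx": 0,"dy": 0,"dz": 0,"roll": 0,"jaw": -1},
])

```text
time_s: 3.77
ee_pos: [0.4788, 0.226, 0.0049]
eef_rot: [-3.141, -0.0, -0.479]
force: [0.2, -0.1, 0.3]
grip_width: 0.0941
grip_force: 0.0
```

>>> send_rows([
  {"dx": 0,"dy": 0,"dz": 0,"roll": 0,"jaw": 0.3},
  {"dx": 0,"dy": 0,"dz": 0,"roll": 0,"jaw": 0.3},
  {"dx": 0,"dy": 0,"dz": 0,"roll": 0,"jaw": 0.3},
  {"dx": 0,"dy": 0,"dz": 0,"roll": 0,"jaw": 1},
  {"dx": 0,"dy": 0,"dz": 0,"roll": 0,"jaw": 1},
  {"dx": 0,"dy": 0,"dz": 0,"roll": 0,"jaw": 1},
  {"dx": 0,"dy": 0,"dz": 0,"roll": 0,"jaw": 1},
  {"dx": 0,"dy": 0,"dz": 0,"roll": 0,"jaw": 1},
  {"dx": 0,"dy": 0,"dz": 0,"roll": 0,"jaw": 1},
  {"dx": 0,"dy": 0,"dz": 0,"roll": 0,"jaw": 1},
])

```text
time_s: 4.6
ee_pos: [0.4785, 0.2259, 0.0044]
eef_rot: [3.142, 0.0, -0.48]
force: [0.4, -0.6, -0.4]
grip_width: 0.0304
grip_force: 0.0
```

>>> send_rows([
  {"dx": 0,"dy": 0,"dz": 0,"roll": 0,"jaw": 1},
  {"dx": 0,"dy": 0,"dz": 0,"roll": 0,"jaw": 1},
  {"dx": 0,"dy": 0,"dz": 0,"roll": 0,"jaw": 1},
  {"dx": 0,"dy": 0,"dz": 0,"roll": 0,"jaw": 1},
  {"dx": 0,"dy": 0,"dz": 0,"roll": 0,"jaw": 1},
  {"dx": 0,"dy": 0,"dz": 0,"roll": 0,"jaw": 1},
])

```text
time_s: 5.1
ee_pos: [0.4785, 0.2259, 0.0044]
eef_rot: [-3.142, -0.0, -0.48]
force: [0.5, 0.9, 0.2]
grip_width: 0.0195
grip_force: 59.8
```

>>> send_rows([
  {"dx": 0,"dy": 0,"dz": -14,"roll": 0,"jaw": 1},
  {"dx": 0,"dy": 0,"dz": -28,"roll": 0,"jaw": 1},
  {"dx": 0,"dy": 0,"dz": -28,"roll": 0,"jaw": 1},
  {"dx": 0,"dy": 0,"dz": -28,"roll": 0,"jaw": 1},
  {"dx": 0,"dy": 0,"dz": -28,"roll": 0,"jaw": 1},
  {"dx": 0,"dy": 0,"dz": -28,"roll": 0,"jaw": 1},
  {"dx": 0,"dy": 0,"dz": -28,"roll": 0,"jaw": 1},
  {"dx": 0,"dy": 0,"dz": -14,"roll": 0,"jaw": 1},
  {"dx": 0,"dy": 0,"dz": 0,"roll": -5.8,"jaw": 1},
  {"dx": 0,"dy": 0,"dz": 0,"roll": -5.8,"jaw": 1},
  {"dx": 0,"dy": 0,"dz": 0,"roll": -5.8,"jaw": 1},
  {"dx": 0,"dy": 0,"dz": 0,"roll": -5.8,"jaw": 1},
])

```text
time_s: 6.1
ee_pos: [0.4784, 0.2258, 0.2004]
eef_rot: [3.141, 0.0, -0.07]
force: [-0.1, 0.4, -1.5]
grip_width: 0.0193
grip_force: 59.8
```

>>> send_rows([
  {"dx": 0,"dy": 0,"dz": 0,"roll": -5.8,"jaw": 1},
  {"dx": 0,"dy": 0,"dz": 0,"roll": -5.8,"jaw": 1},
  {"dx": 0,"dy": 0,"dz": 0,"roll": -5.8,"jaw": 1},
  {"dx": 0,"dy": 0,"dz": 0,"roll": -5.8,"jaw": 1},
  {"dx": 0,"dy": 0,"dz": 0,"roll": -5.8,"jaw": 1},
  {"dx": 0,"dy": 0,"dz": 0,"roll": -5.8,"jaw": 1},
  {"dx": 0,"dy": 0,"dz": 0,"roll": -5.8,"jaw": 1},
  {"dx": 0,"dy": 0,"dz": 0,"roll": -5.8,"jaw": 1},
  {"dx": 0,"dy": 0,"dz": 0,"roll": -5.8,"jaw": 1},
  {"dx": 0,"dy": 0,"dz": 0,"roll": -5.8,"jaw": 1},
  {"dx": 0,"dy": 0,"dz": 0,"roll": -5.8,"jaw": 1},
  {"dx": 0,"dy": 0,"dz": 0,"roll": -5.8,"jaw": 1},
])

```text
time_s: 7.1
ee_pos: [0.4783, 0.2258, 0.2002]
eef_rot: [-3.141, 0.0, 1.145]
force: [-0.0, -0.5, -1.2]
grip_width: 0.0196
grip_force: 59.8
```

>>> send_rows([
  {"dx": 0,"dy": 0,"dz": 0,"roll": -5.8,"jaw": 1},
  {"dx": 0,"dy": 0,"dz": 0,"roll": -5.8,"jaw": 1},
  {"dx": 0,"dy": 0,"dz": 0,"roll": -5.8,"jaw": 1},
  {"dx": 0,"dy": 0,"dz": 0,"roll": -5.8,"jaw": 1},
  {"dx": 0,"dy": 0,"dz": 0,"roll": 0,"jaw": 1},
  {"dx": 0,"dy": 0,"dz": 0,"roll": 0,"jaw": 1},
])

```text
time_s: 7.6
ee_pos: [0.4784, 0.2258, 0.2003]
eef_rot: [-3.141, 0.0, 1.542]
force: [0.2, -0.1, -1.3]
grip_width: 0.0196
grip_force: 59.8
```

>>> send_rows([
  {"dx": -28,"dy": 6,"dz": 0,"roll": -0.4,"jaw": 1},
  {"dx": -28,"dy": 6,"dz": 0,"roll": 0,"jaw": 1},
  {"dx": -28,"dy": 6,"dz": 0,"roll": 0,"jaw": 1},
  {"dx": -28,"dy": 6,"dz": 0,"roll": 0,"jaw": 1},
  {"dx": -28,"dy": 6,"dz": 0,"roll": 0,"jaw": 1},
  {"dx": 0,"dy": 0,"dz": 0,"roll": 0,"jaw": 1},
  {"dx": 0,"dy": 0,"dz": 0,"roll": 0,"jaw": 1},
  {"dx": 0,"dy": 0,"dz": 0,"roll": 0,"jaw": 1},
])

```text
time_s: 8.27
ee_pos: [0.5056, 0.0856, 0.2004]
eef_rot: [-3.141, -0.0, 1.549]
force: [-0.6, 0.4, -0.8]
grip_width: 0.0195
grip_force: 59.8
```

```bash
python3 - <<'E'
from h import *
t=grab('top')['frame'];s=grab('side')['frame']
a=cv2.resize(t[130:220,300:400],None,fx=8,fy=6.6667,interpolation=cv2.INTER_CUBIC)
a=cv2.resize(t[135:210,305:385],None,fx=5,fy=5,interpolation=cv2.INTER_CUBIC)
d=cv2.resize(s[190:265,215:295],None,fx=5,fy=5,interpolation=cv2.INTER_CUBIC)
cv2.imwrite('pics/c3.png',np.hstack([a,d])[:,:,::-1])
E
```

```text
(no output)
```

View pics/c3.png

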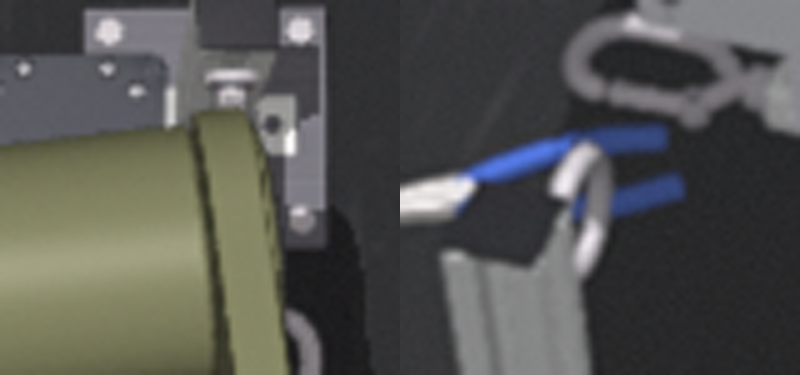

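Side crop: the hook is level. The gate's nose gap is near crop (608,95), the pivot at (695,112) and the ring between (555,150) and (610,285). I overlay the predicted geometry to check it.

```bash
cat >> h.py <<'E'
def overlay(c,u0,v0,w,h,k,fn,pos,yaw,eye=(0.561,0.020,0.205),dz=.0046,sy=np.radians(-1.2)):
    im=np.ascontiguousarray(cv2.resize(c['frame'][v0:v0+h,u0:u0+w],None,fx=k,fy=k,interpolation=cv2.INTER_CUBIC)[:,:,::-1])
    kx=-np.array([np.cos(yaw),np.sin(yaw),0]);ky=np.array([-kx[1],kx[0],0]);g=np.array(pos)+[0,0,dz]
    K=lambda x,y:g+kx*x/1e3+ky*y/1e3
    th=np.linspace(0,2*np.pi,40);ex=np.array([np.cos(sy),np.sin(sy),0]);e=np.array(eye)
    ring=lambda r:[e+ex*(.020+r*np.cos(t))+np.array([0,0,r*np.sin(t)]) for t in th]
    def dr(P,col):
        p=(proj(c,P)-[u0,v0]+.5)*k-.5; cv2.polylines(im,[np.round(p).astype(int)],False,col,1,cv2.LINE_AA); return p
    dr(ring(.020),(0,0,255)); dr([K(44,16),K(72,16.5)],(0,255,0)); dr([K(75,17),K(79.5,17)]+[K(75+17*np.cos(a),17*np.sin(a)) for a in np.linspace(1.3,-1.57,15)]+[K(50,-17),K(37,0),K(-54,0)],(0,255,255))
    cv2.imwrite(fn,im)
E
python3 - <<'E'
from h import *
overlay(load('side'),215,180,80,60,10,'pics/o1.png',[.5056,.0856,.2004],1.549)
E
```

```text
(no output)
```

View pics/o1.png

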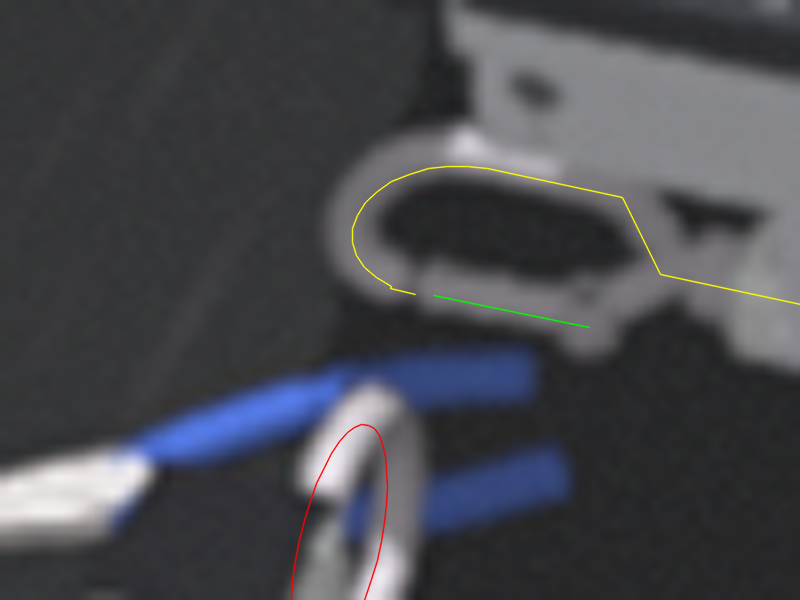

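The overlay fits to about 1 px. The eye sits about 1–2 mm further toward +y relative to the key than predicted, so I shift the key 1 mm and approach.

>>> send_rows([
  {"dx": 1.1,"dy": 7,"dz": 0,"roll": 0,"jaw": 1},
  {"dx": 0,"dy": 7,"dz": 0,"roll": 0,"jaw": 1},
  {"dx": 0,"dy": 7,"dz": 0,"roll": 0,"jaw": 1},
  {"dx": 0,"dy": 4,"dz": 0,"roll": 0,"jaw": 1},
  {"dx": 0,"dy": 2,"dz": 0,"roll": 0,"jaw": 1},
  {"dx": 0,"dy": 0,"dz": 0,"roll": 0,"jaw": 1},
  {"dx": 0,"dy": 0,"dz": 0,"roll": 0,"jaw": 1},
])

```text
time_s: 8.95
ee_pos: [0.5326, 0.0859, 0.2003]
eef_rot: [-3.141, 0.0, 1.552]
force: [-0.6, -0.8, -1.6]
grip_width: 0.0195
grip_force: 59.8
```

>>> send_rows([
  {"dx": 0,"dy": 1,"dz": 0,"roll": 0,"jaw": 1},
  {"dx": 0,"dy": 1,"dz": 0,"roll": 0,"jaw": 1},
  {"dx": 0,"dy": 1,"dz": 0,"roll": 0,"jaw": 1},
  {"dx": 0,"dy": 1,"dz": 0,"roll": 0,"jaw": 1},
  {"dx": 0,"dy": 0,"dz": 0,"roll": 0,"jaw": 1},
])

```text
time_s: 9.37
ee_pos: [0.5368, 0.0858, 0.2005]
eef_rot: [3.142, 0.0, 1.552]
force: [0.6, 0.6, -0.4]
grip_width: 0.019
grip_force: 59.8
```

>>> send_rows([
  {"dx": 0,"dy": 1,"dz": 0,"roll": 0,"jaw": 1},
  {"dx": 0,"dy": 1,"dz": 0,"roll": 0,"jaw": 1},
  {"dx": 0,"dy": 1,"dz": 0,"roll": 0,"jaw": 1},
  {"dx": 0,"dy": 1,"dz": 0,"roll": 0,"jaw": 1},
  {"dx": 0,"dy": 0,"dz": 0,"roll": 0,"jaw": 1},
])

```text
time_s: 9.78
ee_pos: [0.5407, 0.0858, 0.2003]
eef_rot: [-3.141, -0.0, 1.552]
force: [-1.4, 1.3, -0.2]
grip_width: 0.0194
grip_force: 59.8
```

```bash
python3 - <<'E'
from h import *
o=get_obs();print(o['force'],o['ee_pos'])
c=grab('side');overlay(c,225,200,64,50,12,'pics/o2.png',o['ee_pos'],o['eef_rot'][2],eye=(.561,.0215,.2075))
E
```

```text
[-1.37143475  1.34234677 -0.2093966 ] [0.5406772  0.08582411 0.20034704]
```

View pics/o2.png

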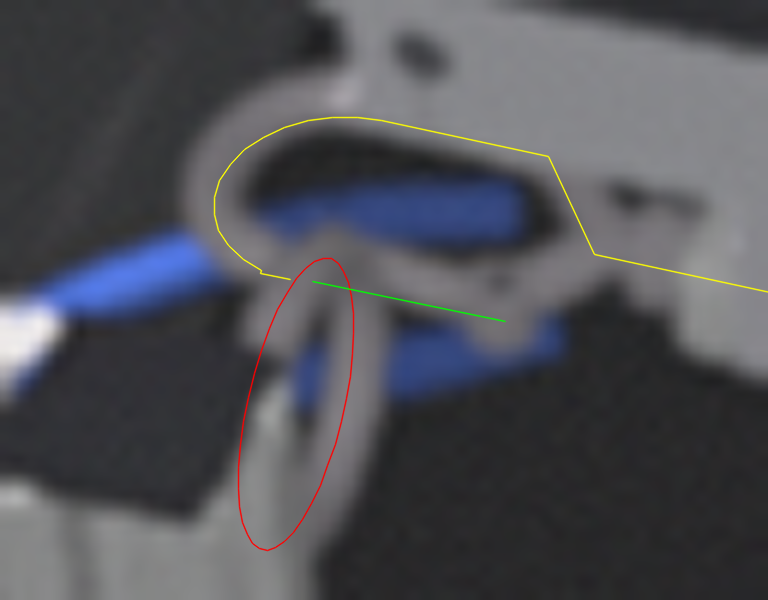

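Side crop: the gate already looks pushed in a little and the force is about -1.4 N. The ring's front bar is at crop (366,340), about 1–2 mm toward +y from my guess. I shift +2 mm along tool x and press on gradually.

>>> send_rows([
  {"dx": 1,"dy": 0,"dz": 0,"roll": 0,"jaw": 1},
  {"dx": 1,"dy": 1,"dz": 0,"roll": 0,"jaw": 1},
  {"dx": 0,"dy": 1,"dz": 0,"roll": 0,"jaw": 1},
  {"dx": 0,"dy": 1,"dz": 0,"roll": 0,"jaw": 1},
  {"dx": 0,"dy": 1,"dz": 0,"roll": 0,"jaw": 1},
  {"dx": 0,"dy": 0,"dz": 0,"roll": 0,"jaw": 1},
])

```text
time_s: 10.33
ee_pos: [0.5449, 0.0876, 0.2004]
eef_rot: [-3.142, -0.0, 1.552]
force: [-2.5, 0.9, -1.4]
grip_width: 0.0193
grip_force: 59.8
```

>>> send_rows([
  {"dx": 0,"dy": 1,"dz": 0,"roll": 0,"jaw": 1},
  {"dx": 0,"dy": 1,"dz": 0,"roll": 0,"jaw": 1},
  {"dx": 0,"dy": 1,"dz": 0,"roll": 0,"jaw": 1},
  {"dx": 0,"dy": 1,"dz": 0,"roll": 0,"jaw": 1},
  {"dx": 0,"dy": 0,"dz": 0,"roll": 0,"jaw": 1},
  {"dx": 0,"dy": 0,"dz": 0,"roll": 0,"jaw": 1},
])

```text
time_s: 10.83
ee_pos: [0.5487, 0.0876, 0.2004]
eef_rot: [-3.142, -0.0, 1.552]
force: [-2.2, 0.4, -0.4]
grip_width: 0.0196
grip_force: 59.8
```

```bash
python3 - <<'E'
from h import *
o=get_obs();print(o['force'],o['moment'],o['ee_pos'])
c=grab('side');overlay(c,225,205,64,50,12,'pics/o3.png',o['ee_pos'],o['eef_rot'][2],eye=(.557,.0225,.205))
E
```

```text
[-2.18058239  0.40870681 -0.38280972] [ 0.01519304  0.3174864  -0.17574701] [0.54874273 0.08759542 0.20040784]
```

View pics/o3.png

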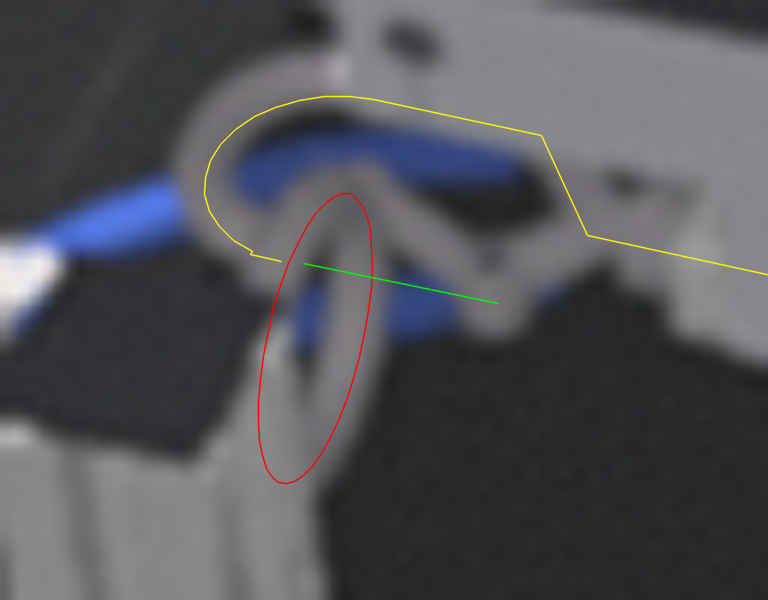

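The gate is now pressed in by about 0.66 rad, with the bar at about (65, 9.5) in the key frame. I press 4 mm more, then draw back along the key.

>>> send_rows([
  {"dx": 0,"dy": 1,"dz": 0,"roll": 0,"jaw": 1},
  {"dx": 0,"dy": 1,"dz": 0,"roll": 0,"jaw": 1},
  {"dx": 0,"dy": 1,"dz": 0,"roll": 0,"jaw": 1},
  {"dx": 0,"dy": 1,"dz": 0,"roll": 0,"jaw": 1},
  {"dx": 0,"dy": 0,"dz": 0,"roll": 0,"jaw": 1},
])

```text
time_s: 11.3
ee_pos: [0.5529, 0.0875, 0.2004]
eef_rot: [3.142, -0.0, 1.552]
force: [-2.4, 0.9, -0.9]
grip_width: 0.0194
grip_force: 59.8
```

>>> send_rows([
  {"dx": 1,"dy": 0,"dz": 0,"roll": 0,"jaw": 1},
  {"dx": 1,"dy": 0,"dz": 0,"roll": 0,"jaw": 1},
  {"dx": 1,"dy": 0,"dz": 0,"roll": 0,"jaw": 1},
  {"dx": 1,"dy": 0,"dz": 0,"roll": 0,"jaw": 1},
  {"dx": 1,"dy": 0,"dz": 0,"roll": 0,"jaw": 1},
  {"dx": 0,"dy": 0,"dz": 0,"roll": 0,"jaw": 1},
])

```text
time_s: 11.8
ee_pos: [0.5529, 0.0928, 0.2005]
eef_rot: [3.141, -0.0, 1.552]
force: [-1.4, 1.3, -0.8]
grip_width: 0.0192
grip_force: 59.8
```

>>> send_rows([
  {"dx": 1,"dy": 0,"dz": 0,"roll": 0,"jaw": 1},
  {"dx": 1,"dy": 0,"dz": 0,"roll": 0,"jaw": 1},
  {"dx": 1,"dy": 0,"dz": 0,"roll": 0,"jaw": 1},
  {"dx": 1,"dy": 0,"dz": 0,"roll": 0,"jaw": 1},
  {"dx": 1,"dy": 0,"dz": 0,"roll": 0,"jaw": 1},
  {"dx": 0,"dy": 0,"dz": 0,"roll": 0,"jaw": 1},
])

```text
time_s: 12.3
ee_pos: [0.553, 0.0979, 0.2005]
eef_rot: [3.141, -0.0, 1.552]
force: [0.1, 3.3, -1.6]
grip_width: 0.0193
grip_force: 59.8
```

>>> send_rows([
  {"dx": 0.5,"dy": 1,"dz": 0,"roll": 0,"jaw": 1},
  {"dx": 0.5,"dy": 1,"dz": 0,"roll": 0,"jaw": 1},
  {"dx": 0.5,"dy": 1,"dz": 0,"roll": 0,"jaw": 1},
  {"dx": 0.5,"dy": 1,"dz": 0,"roll": 0,"jaw": 1},
  {"dx": 0.5,"dy": 0,"dz": 0,"roll": 0,"jaw": 1},
  {"dx": 0,"dy": 0,"dz": 0,"roll": 0,"jaw": 1},
])

```text
time_s: 12.8
ee_pos: [0.5571, 0.0999, 0.2004]
eef_rot: [3.141, 0.0, 1.552]
force: [0.3, 0.6, -1.0]
grip_width: 0.0193
grip_force: 59.8
```

>>> send_rows([
  {"dx": 1,"dy": 0,"dz": 0,"roll": 0,"jaw": 1},
  {"dx": 1,"dy": 0,"dz": 0,"roll": 0,"jaw": 1},
  {"dx": 1,"dy": 0,"dz": 0,"roll": 0,"jaw": 1},
  {"dx": 1,"dy": 0,"dz": 0,"roll": 0,"jaw": 1},
  {"dx": 0,"dy": 0,"dz": 0,"roll": 0,"jaw": 1},
  {"dx": 0,"dy": 0,"dz": 0,"roll": 0,"jaw": 1},
])

```text
time_s: 13.3
ee_pos: [0.557, 0.104, 0.2005]
eef_rot: [3.142, 0.0, 1.552]
force: [0.7, 0.7, -0.9]
grip_width: 0.0194
grip_force: 59.8
```

>>> send_rows([
  {"dx": 0.5,"dy": 0,"dz": 0,"roll": 0,"jaw": 1},
  {"dx": 0.5,"dy": 0,"dz": 0,"roll": 0,"jaw": 1},
  {"dx": 0,"dy": 0,"dz": 0,"roll": 0,"jaw": 1},
])

```text
time_s: 13.55
ee_pos: [0.557, 0.105, 0.2004]
eef_rot: [-3.142, -0.0, 1.552]
force: [-0.1, 0.4, -1.3]
grip_width: 0.0195
grip_force: 59.8
```

```bash
python3 - <<'E'
from h import *
o=get_obs();print(o['force'],o['moment'],o['ee_pos'])
c=grab('side');overlay(c,225,200,64,50,12,'pics/o4.png',o['ee_pos'],o['eef_rot'][2],eye=(.557,.0225,.205))
E
```

```text
[-0.13736656  0.36684089 -1.27320694] [ 0.01505929 -0.04469411  0.03756973] [0.55702524 0.10496903 0.20043236]
```

View pics/o4.png

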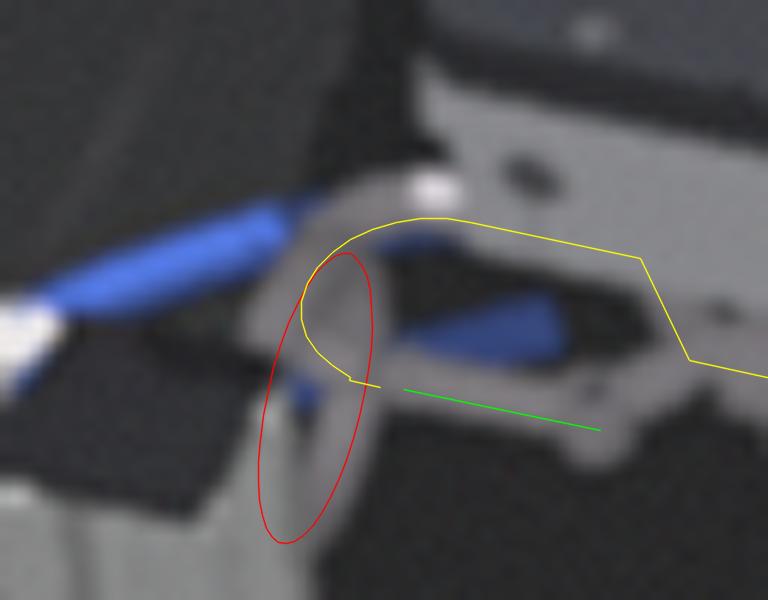

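The gate is straight and shut behind the bar, and the ring passes through the hook. Now I pull gently.

>>> send_rows([
  {"dx": 0.5,"dy": 0,"dz": 0,"roll": 0,"jaw": 1},
  {"dx": 0.5,"dy": 0,"dz": 0,"roll": 0,"jaw": 1},
  {"dx": 0,"dy": 0,"dz": 0,"roll": 0,"jaw": 1},
])

```text
time_s: 13.85
ee_pos: [0.5571, 0.1055, 0.2004]
eef_rot: [-3.141, 0.001, 1.552]
force: [-0.8, -3.8, -1.3]
grip_width: 0.0191
grip_force: 59.8
```

>>> send_rows([
  {"dx": 0.5,"dy": 0,"dz": 0,"roll": 0,"jaw": 1},
  {"dx": 0,"dy": 0,"dz": 0,"roll": 0,"jaw": 1},
  {"dx": 0,"dy": 0,"dz": 0,"roll": 0,"jaw": 1},
])

```text
time_s: 14.1
ee_pos: [0.5571, 0.1057, 0.2004]
eef_rot: [-3.141, 0.001, 1.551]
force: [-0.3, -6.7, -1.7]
grip_width: 0.0196
grip_force: 59.8
```

>>> send_rows([
  {"dx": 0.5,"dy": 0,"dz": 0,"roll": 0,"jaw": 1},
  {"dx": 0,"dy": 0,"dz": 0,"roll": 0,"jaw": 1},
  {"dx": 0,"dy": 0,"dz": 0,"roll": 0,"jaw": 1},
])

```text
time_s: 14.35
ee_pos: [0.5571, 0.1057, 0.2003]
eef_rot: [-3.141, 0.002, 1.551]
force: [0.3, -8.5, -2.1]
grip_width: 0.0197
grip_force: 59.8
```

>>> send_rows([
  {"dx": 0,"dy": 0,"dz": 0,"roll": 0,"jaw": 1},
  {"dx": 0,"dy": 0,"dz": 0,"roll": 0,"jaw": 1},
  {"dx": 0,"dy": 0,"dz": 0,"roll": 0,"jaw": 1},
  {"dx": 0,"dy": 0,"dz": 0,"roll": 0,"jaw": 1},
])

```text
time_s: 14.68
ee_pos: [0.5571, 0.1058, 0.2003]
eef_rot: [-3.141, 0.002, 1.551]
force: [0.6, -9.2, -2.8]
grip_width: 0.0197
grip_force: 59.8
```

>>> send_rows([
  {"dx": 0.2,"dy": 0,"dz": 0,"roll": 0,"jaw": 1},
  {"dx": 0,"dy": 0,"dz": 0,"roll": 0,"jaw": 1},
  {"dx": 0,"dy": 0,"dz": 0,"roll": 0,"jaw": 1},
  {"dx": 0,"dy": 0,"dz": 0,"roll": 0,"jaw": 1},
  {"dx": 0,"dy": 0,"dz": 0,"roll": 0,"jaw": 1},
  {"dx": 0,"dy": 0,"dz": 0,"roll": 0,"jaw": 1},
  {"dx": 0,"dy": 0,"dz": 0,"roll": 0,"jaw": 1},
  {"dx": 0,"dy": 0,"dz": 0,"roll": 0,"jaw": 1},
])

```text
time_s: 15.35
ee_pos: [0.5571, 0.1058, 0.2003]
eef_rot: [-3.141, 0.002, 1.551]
force: [0.5, -9.9, -1.2]
grip_width: 0.0195
grip_force: 59.8
```

>>> send_rows([
  {"dx": -0.7,"dy": 0,"dz": 0,"roll": 0,"jaw": 1},
  {"dx": -0.7,"dy": 0,"dz": 0,"roll": 0,"jaw": 1},
  {"dx": -0.7,"dy": 0,"dz": 0,"roll": 0,"jaw": 1},
  {"dx": -0.7,"dy": 0,"dz": 0,"roll": 0,"jaw": 1},
  {"dx": 0,"dy": 0,"dz": 0,"roll": 0,"jaw": 1},
  {"dx": 0,"dy": 0,"dz": 0,"roll": 0,"jaw": 1},
])

```text
time_s: 15.85
ee_pos: [0.557, 0.1045, 0.2005]
eef_rot: [3.142, -0.0, 1.552]
force: [0.2, 0.7, -1.8]
grip_width: 0.0194
grip_force: 59.8
```

>>> send_rows([
  {"dx": 0,"dy": 0,"dz": 0,"roll": 0,"jaw": -1},
  {"dx": 0,"dy": 0,"dz": 0,"roll": 0,"jaw": -1},
  {"dx": 0,"dy": 0,"dz": 0,"roll": 0,"jaw": -1},
  {"dx": 10,"dy": 0,"dz": -20,"roll": 0,"jaw": -1},
  {"dx": 15,"dy": 0,"dz": -25,"roll": 0,"jaw": -1},
  {"dx": 20,"dy": 0,"dz": -25,"roll": 0,"jaw": -1},
  {"dx": 25,"dy": 0,"dz": -20,"roll": 0,"jaw": -1},
  {"dx": 25,"dy": 0,"dz": 0,"roll": 0,"jaw": -1},
  {"dx": 25,"dy": 0,"dz": 0,"roll": 0,"jaw": -1},
  {"dx": 15,"dy": 0,"dz": 0,"roll": 0,"jaw": -1},
  {"dx": 0,"dy": 0,"dz": 0,"roll": 0,"jaw": -1},
  {"dx": 0,"dy": 0,"dz": 0,"roll": 0,"jaw": -1},
])

```text
time_s: 16.85
ee_pos: [0.5595, 0.2394, 0.29]
eef_rot: [-3.141, 0.0, 1.553]
force: [0.2, -0.4, -0.6]
grip_width: 0.093
grip_force: 0.0
```

>>> send_rows([
  {"dx": 0,"dy": 0,"dz": 0,"roll": 0,"jaw": -1},
  {"dx": 0,"dy": 0,"dz": 0,"roll": 0,"jaw": -1},
  {"dx": 0,"dy": 0,"dz": 0,"roll": 0,"jaw": -1},
  {"dx": 0,"dy": 0,"dz": 0,"roll": 0,"jaw": -1},
  {"dx": 0,"dy": 0,"dz": 0,"roll": 0,"jaw": -1},
  {"dx": 0,"dy": 0,"dz": 0,"roll": 0,"jaw": -1},
  {"dx": 0,"dy": 0,"dz": 0,"roll": 0,"jaw": -1},
  {"dx": 0,"dy": 0,"dz": 0,"roll": 0,"jaw": -1},
  {"dx": 0,"dy": 0,"dz": 0,"roll": 0,"jaw": -1},
  {"dx": 0,"dy": 0,"dz": 0,"roll": 0,"jaw": -1},
  {"dx": 0,"dy": 0,"dz": 0,"roll": 0,"jaw": -1},
  {"dx": 0,"dy": 0,"dz": 0,"roll": 0,"jaw": -1},
])

```text
time_s: 17.85
ee_pos: [0.5596, 0.2393, 0.2905]
eef_rot: [3.142, -0.0, 1.552]
force: [0.5, 0.3, -1.0]
grip_width: 0.0942
grip_force: 0.0
```

>>> send_rows([
  {"dx": 0,"dy": 0,"dz": 0,"roll": 0,"jaw": -1},
  {"dx": 0,"dy": 0,"dz": 0,"roll": 0,"jaw": -1},
  {"dx": 0,"dy": 0,"dz": 0,"roll": 0,"jaw": -1},
  {"dx": 0,"dy": 0,"dz": 0,"roll": 0,"jaw": -1},
  {"dx": 0,"dy": 0,"dz": 0,"roll": 0,"jaw": -1},
  {"dx": 0,"dy": 0,"dz": 0,"roll": 0,"jaw": -1},
  {"dx": 0,"dy": 0,"dz": 0,"roll": 0,"jaw": -1},
  {"dx": 0,"dy": 0,"dz": 0,"roll": 0,"jaw": -1},
  {"dx": 0,"dy": 0,"dz": 0,"roll": 0,"jaw": -1},
  {"dx": 0,"dy": 0,"dz": 0,"roll": 0,"jaw": -1},
  {"dx": 0,"dy": 0,"dz": 0,"roll": 0,"jaw": -1},
  {"dx": 0,"dy": 0,"dz": 0,"roll": 0,"jaw": -1},
])

```text
time_s: 18.85
ee_pos: [0.5596, 0.2393, 0.2904]
eef_rot: [3.142, 0.0, 1.552]
force: [0.3, 0.1, 1.4]
grip_width: 0.0939
grip_force: 0.0
```

>>> send_rows([
  {"dx": 0,"dy": 0,"dz": 0,"roll": 0,"jaw": -1},
  {"dx": 0,"dy": 0,"dz": 0,"roll": 0,"jaw": -1},
  {"dx": 0,"dy": 0,"dz": 0,"roll": 0,"jaw": -1},
  {"dx": 0,"dy": 0,"dz": 0,"roll": 0,"jaw": -1},
  {"dx": 0,"dy": 0,"dz": 0,"roll": 0,"jaw": -1},
  {"dx": 0,"dy": 0,"dz": 0,"roll": 0,"jaw": -1},
  {"dx": 0,"dy": 0,"dz": 0,"roll": 0,"jaw": -1},
  {"dx": 0,"dy": 0,"dz": 0,"roll": 0,"jaw": -1},
  {"dx": 0,"dy": 0,"dz": 0,"roll": 0,"jaw": -1},
  {"dx": 0,"dy": 0,"dz": 0,"roll": 0,"jaw": -1},
  {"dx": 0,"dy": 0,"dz": 0,"roll": 0,"jaw": -1},
  {"dx": 0,"dy": 0,"dz": 0,"roll": 0,"jaw": -1},
])

```text
time_s: 19.85
ee_pos: [0.5596, 0.2393, 0.2904]
eef_rot: [-3.142, 0.0, 1.552]
force: [0.3, 0.3, 0.3]
grip_width: 0.0941
grip_force: 0.0
```

```bash
python3 - <<'E'
from h import *
import time
c=grab('side');a=c['frame'][190:330,200:330]
f2=camera('side')['frame'][190:330,200:330]
print(get_obs()['time_s'],np.abs(a.astype(int)-f2).max(2).__gt__(40).sum())
cv2.imwrite('pics/end.png',cv2.resize(a,None,fx=4,fy=4,interpolation=cv2.INTER_CUBIC)[:,:,::-1])
E
```

```text
19.95 170
```

View pics/end.png

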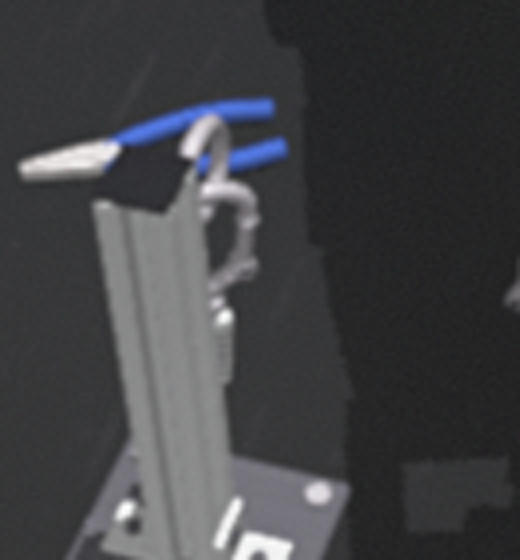

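The key hangs from the eye with its gate shut, at about crop (235,240), and it is still swaying. I wait for it to settle.

```bash
python3 - <<'E'
from h import *
for i in range(5):
    for _ in range(15): camera('top')
    a=camera('side')['frame'][190:330,200:330];b=camera('side')['frame'][190:330,200:330]
    print(get_obs()['time_s'],(np.abs(a.astype(int)-b).max(2)>40).sum())
E
```

```text
20.8 216
21.65 349
22.5 0
23.35 105
24.2 76
```

>>> send_rows([
  {"dx": 0,"dy": 0,"dz": 0,"roll": 0,"jaw": -1},
  {"dx": 0,"dy": 0,"dz": 0,"roll": 0,"jaw": -1},
  {"dx": 0,"dy": 0,"dz": 0,"roll": 0,"jaw": -1},
  {"dx": 0,"dy": 0,"dz": 0,"roll": 0,"jaw": -1},
  {"dx": 0,"dy": 0,"dz": 0,"roll": 0,"jaw": -1},
  {"dx": 0,"dy": 0,"dz": 0,"roll": 0,"jaw": -1},
  {"dx": 0,"dy": 0,"dz": 0,"roll": 0,"jaw": -1},
  {"dx": 0,"dy": 0,"dz": 0,"roll": 0,"jaw": -1},
  {"dx": 0,"dy": 0,"dz": 0,"roll": 0,"jaw": -1},
  {"dx": 0,"dy": 0,"dz": 0,"roll": 0,"jaw": -1},
  {"dx": 0,"dy": 0,"dz": 0,"roll": 0,"jaw": -1},
  {"dx": 0,"dy": 0,"dz": 0,"roll": 0,"jaw": -1},
])

```text
time_s: 25.2
ee_pos: [0.5596, 0.2393, 0.2905]
eef_rot: [3.142, -0.0, 1.552]
force: [-0.3, 0.9, 0.4]
grip_width: 0.0942
grip_force: 0.0
```

>>> send_rows([
  {"dx": 0,"dy": 0,"dz": 0,"roll": 0,"jaw": -1},
  {"dx": 0,"dy": 0,"dz": 0,"roll": 0,"jaw": -1},
  {"dx": 0,"dy": 0,"dz": 0,"roll": 0,"jaw": -1},
  {"dx": 0,"dy": 0,"dz": 0,"roll": 0,"jaw": -1},
  {"dx": 0,"dy": 0,"dz": 0,"roll": 0,"jaw": -1},
  {"dx": 0,"dy": 0,"dz": 0,"roll": 0,"jaw": -1},
  {"dx": 0,"dy": 0,"dz": 0,"roll": 0,"jaw": -1},
  {"dx": 0,"dy": 0,"dz": 0,"roll": 0,"jaw": -1},
  {"dx": 0,"dy": 0,"dz": 0,"roll": 0,"jaw": -1},
  {"dx": 0,"dy": 0,"dz": 0,"roll": 0,"jaw": -1},
  {"dx": 0,"dy": 0,"dz": 0,"roll": 0,"jaw": -1},
  {"dx": 0,"dy": 0,"dz": 0,"roll": 0,"jaw": -1},
])

```text
time_s: 26.2
ee_pos: [0.5596, 0.2393, 0.2904]
eef_rot: [-3.142, -0.0, 1.552]
force: [0.1, 0.5, 0.1]
grip_width: 0.0942
grip_force: 0.0
```

>>> send_rows([
  {"dx": 0,"dy": 0,"dz": 0,"roll": 0,"jaw": -1},
  {"dx": 0,"dy": 0,"dz": 0,"roll": 0,"jaw": -1},
  {"dx": 0,"dy": 0,"dz": 0,"roll": 0,"jaw": -1},
  {"dx": 0,"dy": 0,"dz": 0,"roll": 0,"jaw": -1},
  {"dx": 0,"dy": 0,"dz": 0,"roll": 0,"jaw": -1},
  {"dx": 0,"dy": 0,"dz": 0,"roll": 0,"jaw": -1},
  {"dx": 0,"dy": 0,"dz": 0,"roll": 0,"jaw": -1},
  {"dx": 0,"dy": 0,"dz": 0,"roll": 0,"jaw": -1},
  {"dx": 0,"dy": 0,"dz": 0,"roll": 0,"jaw": -1},
  {"dx": 0,"dy": 0,"dz": 0,"roll": 0,"jaw": -1},
  {"dx": 0,"dy": 0,"dz": 0,"roll": 0,"jaw": -1},
  {"dx": 0,"dy": 0,"dz": 0,"roll": 0,"jaw": -1},
])

```text
time_s: 27.2
ee_pos: [0.5596, 0.2393, 0.2905]
eef_rot: [3.142, -0.0, 1.552]
force: [-0.0, 0.6, -0.9]
grip_width: 0.0942
grip_force: 0.0
```

>>> send_rows([
  {"dx": 0,"dy": 0,"dz": 0,"roll": 0,"jaw": -1},
  {"dx": 0,"dy": 0,"dz": 0,"roll": 0,"jaw": -1},
  {"dx": 0,"dy": 0,"dz": 0,"roll": 0,"jaw": -1},
  {"dx": 0,"dy": 0,"dz": 0,"roll": 0,"jaw": -1},
  {"dx": 0,"dy": 0,"dz": 0,"roll": 0,"jaw": -1},
  {"dx": 0,"dy": 0,"dz": 0,"roll": 0,"jaw": -1},
  {"dx": 0,"dy": 0,"dz": 0,"roll": 0,"jaw": -1},
  {"dx": 0,"dy": 0,"dz": 0,"roll": 0,"jaw": -1},
  {"dx": 0,"dy": 0,"dz": 0,"roll": 0,"jaw": -1},
  {"dx": 0,"dy": 0,"dz": 0,"roll": 0,"jaw": -1},
  {"dx": 0,"dy": 0,"dz": 0,"roll": 0,"jaw": -1},
  {"dx": 0,"dy": 0,"dz": 0,"roll": 0,"jaw": -1},
])

```text
time_s: 28.2
ee_pos: [0.5596, 0.2393, 0.2905]
eef_rot: [3.142, -0.0, 1.552]
force: [-0.0, 0.3, 0.8]
grip_width: 0.0937
grip_force: 0.0
```

```bash
python3 - <<'E'
from h import *
d=[]
p=camera('side')['frame'][190:330,200:330].astype(int)
for i in range(12):
    b=camera('side')['frame'][190:330,200:330].astype(int); d.append(int((np.abs(p-b).max(2)>40).sum())); p=b
print(get_obs()['time_s'],d)
print(hand_in())
E
```

```text
28.85 [0, 0, 0, 0, 0, 0, 0, 0, 0, 0, 0, 0]
the job is handed in; nothing more can be done
None
```

The key hangs from the eye with its gate shut after a pull of about 10 N held for over half a second; I handed the job in at about 29 s with the key still and the gripper clear, and no verdict came back.

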